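Check the drain hole of a rotor insert and show it to the inspection camera

TASK

Check the yellow rotor insert's drain hole: take the green-handled steel check pin from its black block and push it all the way down through the red-ringed hole of the yellow insert, then let it stand there. Then, with the pin still in, lift the yellow insert out of the rotor by its grey grip and hold it up to the tilted inspection camera, underside squarely facing the lens and centred on it, 150 mm from the glass. Finish while holding it still there, clear of the rotor and the camera, and leave the blue insert, the jar and the tube rack where they are.

Things in the scene. Friction and masses are not known exactly. Their poses are not given: they have to be found in the camera images.
- insert: Yellow plastic tube insert, the part to check: block 90 (x) x 60 (y) x 30 (z) mm, 0.18 kg, loose in a rotor bucket, underside 45 mm above the work surface. Origin: centre of its underside, z up. It carries a grey grip blade and a drain hole (see the points). Two 16 mm holes at x = -31, y = +-15 mm are tube pockets, not for the pin.
- insert_hole (a point): Centre of the drain hole's mouth in the insert's top face (x = 32, y = 0, z = 30 mm in the insert's frame). A red ring marks it. Vertical through hole, 12 mm diameter, rim chamfered 2 mm; below the insert is open air down to the work surface.
- insert_grip (a point): Point in the grey upright grip blade on the insert, at x = -6, y = 0, z = 60 mm in the insert's frame. The blade is 22 (x) x 12 (y) mm, from z = 30 to 74 mm, centred at x = -6: pinch it across y.
- pin: Check pin, 0.07 kg, upright in its block. Origin: on its axis at the underside of the brass collar, z up. Below: steel shaft 10 mm diameter, 48 mm long, last 8 mm tapered to 5 mm. Collar 20 mm diameter, z = 0 to 5 mm. Above: round green handle 14 mm diameter, z = 5 to 43 mm. Fully home, the collar lies on the insert's top and 18 mm of shaft stick out below it.
- pin_tip (a point): Lower end of the pin's shaft, 48 mm below its origin.
- block: Black block that stores the pin, fixed, 55 x 55 x 60 mm, with a 12 mm vertical hole in the middle; origin at the centre of its underside. The pin's collar rests on its top, 60 mm above the work surface. It may stand left or right of the rotor.
- rotor: Aluminium centrifuge rotor, fixed, does not turn; origin on its vertical axis at the work surface. Four rectangular buckets, centres 90 mm from the axis, long sides tangential, walls up to 60 mm above the surface; inserts have 2 mm play and lift straight out. Yellow and blue insert sit across from each other, two buckets are empty. Outer corners 137 mm from the axis, hub top 72 mm high.
- camera: Round blue inspection camera head, 62 mm diameter, white ring light and dark lens, on a low white stand (fixed). Origin: centre of the lens glass, 80 mm above the work surface. Its z axis is the viewing direction: upwards, leaning 25 degrees from vertical, roughly towards the robot. Stands left or right of the rotor, the block on the other side.
- focus (a point): The point on the camera's viewing axis 150 mm in front of the lens glass (216 mm above the work surface), where the centre of the insert's underside belongs; orientation as the camera's, so the insert's z axis is to run along this z axis. Turn about that axis does not matter.
- blue_insert: Blue insert, the same shape as the yellow one, loose in the bucket across the hub: leave it alone. Origin: centre of its underside.
- jar: Loose closed sample jar with red cap, 48 mm diameter, 65 mm high, beyond the rotor to the left. Origin: centre of its underside.
- rack: Loose black tube rack, 60 x 130 mm, 92 mm high with its capped tubes, beyond the rotor. Origin: centre of its underside.
There are look-alikes about, which are no part of the job. Of the things that look like the part that bears camera, the smallest one is meant.

How it is judged:
By the outcome, as a careful person would: the job done as asked, in the order asked, and still so for the second after the job is handed in, while the arm keeps its last pose, push and grip.
It also fails if it takes over 58 s, if anything falls off the work surface, if the arm or the gripper's body presses on something with over 40 N, if the wrist force passes 120 N, or if a joint passes its speed limit or range.

ROBOT

A 6-joint arm with a two-finger parallel gripper is mounted at the origin on the work surface. World frame = base frame: x ahead of the robot, y to its left, z up, the work surface at z = 0. Lengths are in m, angles in degrees, forces in N, time in s.
With the tool pointing down it reaches from about 0.3 to 0.85 m from the base axis. Payload 4.2 kg.
Tool frame: the origin (TCP) lies between the finger pads; the fingertips stand 11 mm ahead of it and the grasp point (between the pads) lies 8 mm behind it; z points along the fingers, y is the direction in which the jaws open and shut (so a half turn about z gives the same grasp; the last joint's range is limited). The gripper opens to 91 mm and grips with 3 to 60 N. Pads are 32 mm wide; open, the fingers measure 118 mm over their backs; the gripper's body (76 mm by 178 mm) begins 60 mm behind the grasp point.
Start: joints at [75.63, 18.312, 89.639, -0, 72.044, -1.146], TCP at [0.132, 0.56, 0.225] pointing down, gripper open.
Joint ranges: [-177.97, 177.97], [-48.28, 115.42], [12.27, 149.76], [-77.06, 257.06], [2.81, 150.46], [-146.56, 146.56]. Speed limits (degrees/s): [147.25, 147.25, 180, 180, 180, 180].

INTERFACE

Orientations are given as a 3x3 rotation matrix whose columns are the frame's x, y, z axes.
In Python, from rig import manip, eoat, read_camera, workorder, trace gives the robot as it stands. Calls block until the motion is done:
- manip.reach(position, orientation): joint-space move of the TCP to a pose.
- manip.move_l(position, ori=None, velocity=0.15, contact_N=None): straight line of the TCP; ori=None keeps the orientation; velocity is the mean speed in m/s. With contact_N (N) it stops when the force on the tool has changed by that much, and returns True; else False.
- manip.set_joints(angles): joint-space move.
- eoat.open_gripper() and eoat.gripper_close(squeeze=None): open the fingers fully, or close them until they stop; squeeze is the grip in N (None keeps the last).
- manip.dwell(seconds).
- manip.inverse_kinematics(position, orientation): joint angles nearest the present ones, or None.
- manip.observe(): the state.
- read_camera(name): name is "scene" or "top" or "wrist"; returns a dict with "image" (420x560x3 uint8, red, green, blue), "vertical_fov" (degrees; the focal length in pixels is half the picture's height over the tangent of half this angle, whatever the lens; pixels are square), "cx", "cy" (the principal point, pixels), "dist_coeffs" ([k1, k2, p1, p2, k3] as OpenCV has them; the pictures are not rectified), "R" (3x3) and "t" (3): a world point X has camera coordinates R X + t; the wrist camera has in their place "mount" (4x4, takes a point from camera to tool coordinates, whose origin is the TCP and whose axes are the flange's). Camera axes: x right, y down, z forward; pixel columns grow to the right and rows downward; lengths in m; the calibration is good to about 2 mm. A picture is of the moment at which its call begins: read the wrist's pose just before it. There is no depth.
A pose or a line that the arm cannot do raises manip.IKError and nothing moves.
- workorder.close_job(): hands the job in, once; it reports no verdict.
Trained networks look in the newest picture that a camera, given by its name, has taken for a name from the list of things; names that differ only in an ending like _2 or _b are one class to them, and where a whole thing is asked for, a point or a joint stands for the part that bears it (a point fixed in the world has none). Each returns a list of dicts, best first, with "conf" (0 to 1); they miss things now and then, are a little off and sometimes report something else, mostly with a low value. They report only what shows in the picture. A call takes as long as a camera call. They do not tell look-alikes from the thing itself.
- trace(query, camera): "mask" (420x560 bool, what is visible of it) and "extent" ([left, top, width, height] in pixels, round what is visible of it).
The state is a dict: "time": time; "joints": joint angles; "qvel": joint speeds; "joint_efforts": joint torques, N m; "tool_pos": TCP position; "tcp_rot": TCP orientation; "force": force on the tool from outside, world axes, zero at the start; "moment": the same for the moment, N m; "grip_width": finger opening in m.
Only numpy, scipy, OpenCV 4.12 (cv2) and the standard library are available. Lean on these libraries where they do the work, as an engineer would, in place of code of your own. Each camera call takes 0.05 s, during which the arm holds its last target. There are 200 camera calls.

## Working session

There is one attempt and no reset: what is moved stays moved. The work goes in short steps, each a Python script; the robot and the scene stay as the last script left them, time stands still between calls to the robot, and variables do not carry over. Pictures are saved under pics/ and viewed, about 8 in all and at most 12, crops included, and the job is handed in when it is done.

```bash
mkdir -p pics; ls
cat > h.py <<'E'
import numpy as np, cv2
from rig import manip, eoat, read_camera, workorder, trace
def K(c):
    f=c["image"].shape[0]/2/np.tan(np.radians(c["vertical_fov"])/2)
    return np.array([[f,0,c["cx"]],[0,f,c["cy"]],[0,0,1.]])
def pose(c,st=None):
    """camera->world R, centre"""
    if "R" in c and c["R"] is not None:
        R=np.array(c["R"]);return R.T,-R.T@np.array(c["t"])
    M=np.array(c["mount"]);T=np.array(st["tcp_rot"])
    return T@M[:3,:3],T@M[:3,3]+np.array(st["tool_pos"])
def back(c,px,z,st=None):
    """pixels -> world points at height z"""
    p=cv2.undistortPoints(np.array(px,float).reshape(-1,1,2),K(c),np.array(c["dist_coeffs"])).reshape(-1,2)
    Rc,C=pose(c,st); d=np.c_[p,np.ones(len(p))]@Rc.T
    return C+d*((z-C[2])/d[:,2:])
def proj(c,X,st=None):
    Rc,C=pose(c,st)
    Rw=Rc.T
    return cv2.projectPoints(np.array(X,float).reshape(-1,1,3),cv2.Rodrigues(Rw)[0],-Rw@C,K(c),np.array(c["dist_coeffs"]))[0].reshape(-1,2)
def save(c,name,s=1,crop=None):
    im=c["image"][:,:,::-1]
    if crop: x,y,w,h=crop; im=im[y:y+h,x:x+w]
    cv2.imwrite("pics/"+name,cv2.resize(im,None,fx=s,fy=s,interpolation=cv2.INTER_CUBIC))
E
python3 - <<'E'
from h import *
np.set_printoptions(precision=3,suppress=True)
cs={n:read_camera(n) for n in("top","scene")}
for n,c in cs.items():
    print(n,c["vertical_fov"],c["dist_coeffs"],pose(c)[1])
    for q in("insert","insert_hole","insert_grip","pin","block","rotor","camera","blue_insert","jar","rack"):
        print(q,[(round(d["conf"],2),d["extent"],np.array(np.nonzero(d["mask"])[::-1]).mean(1).round(1).tolist()) for d in trace(q,n)])
cv2.imwrite("pics/a.png",np.vstack([cs["top"]["image"],cs["scene"]["image"]])[:,:,::-1][:, :])
save(cs["top"],"top.png",1.4);save(cs["scene"],"scene.png",1.4)
E
```

```text
pics
top 45.67315875630934 [-0.139  0.     0.     0.     0.   ] [ 0.469 -0.087  1.449]
insert [(0.91, [220.8, 238.8, 39.5, 32.2], [240.6, 254.6]), (0.19, [268.9, 122.7, 49.5, 31.0], [292.4, 136.6])]
insert_hole [(0.82, [220.6, 239.6, 38.6, 28.4], [241.8, 255.0]), (0.39, [124.3, 218.7, 31.0, 23.5], [140.4, 231.7])]
insert_grip [(0.89, [222.5, 239.0, 37.2, 34.2], [241.2, 254.9])]
pin [(0.49, [130.4, 229.1, 7.7, 5.2], [135.4, 231.0])]
block [(0.8, [124.6, 216.5, 33.7, 29.0], [140.4, 231.5]), (0.41, [220.3, 239.5, 39.0, 30.8], [240.9, 254.7]), (0.2, [171.2, 143.4, 17.9, 21.7], [180.0, 154.3])]
rotor [(0.97, [210.0, 194.0, 91.5, 79.6], [253.6, 224.5])]
camera [(0.81, [346.2, 135.2, 29.7, 33.0], [360.9, 150.7]), (0.79, [333.4, 210.4, 27.3, 25.1], [347.5, 221.1]), (0.69, [400.8, 229.7, 29.9, 36.3], [415.0, 248.6])]
blue_insert [(0.79, [252.3, 179.4, 34.6, 32.2], [267.2, 194.1])]
jar [(0.65, [170.7, 141.5, 18.6, 23.5], [179.7, 154.3]), (0.51, [222.0, 240.9, 40.7, 30.2], [240.8, 253.8])]
rack [(0.66, [268.8, 122.2, 49.4, 28.3], [292.0, 136.6])]
scene 47.36881367378317 [-0.153  0.     0.     0.     0.   ] [1.373 0.452 0.868]
insert [(0.97, [321.8, 196.4, 36.8, 34.5], [337.9, 212.4]), (0.42, [335.8, 303.5, 17.9, 34.9], [344.8, 320.6])]
insert_hole [(0.71, [319.2, 195.0, 40.6, 34.5], [337.0, 212.2])]
insert_grip [(0.79, [319.8, 195.1, 37.0, 34.2], [337.3, 212.1])]
pin []
block [(0.59, [413.4, 263.0, 31.6, 35.2], [429.1, 280.4])]
rotor []
camera [(0.94, [219.5, 186.2, 21.8, 21.2], [228.7, 194.5]), (0.8, [154.5, 205.5, 32.2, 33.5], [168.9, 221.5]), (0.72, [182.5, 146.1, 29.5, 26.4], [198.1, 158.2]), (0.37, [430.2, 253.3, 9.5, 20.3], [433.4, 264.6])]
blue_insert [(0.59, [260.1, 222.8, 40.1, 30.5], [280.1, 236.9])]
jar [(0.85, [337.1, 305.2, 18.0, 34.1], [344.9, 320.8]), (0.74, [321.5, 194.9, 37.2, 32.2], [337.5, 212.0])]
rack [(0.85, [188.4, 248.1, 58.7, 54.4], [215.7, 278.0]), (0.19, [260.3, 220.8, 38.8, 33.7], [280.0, 237.1])]
```

View pics/top.png

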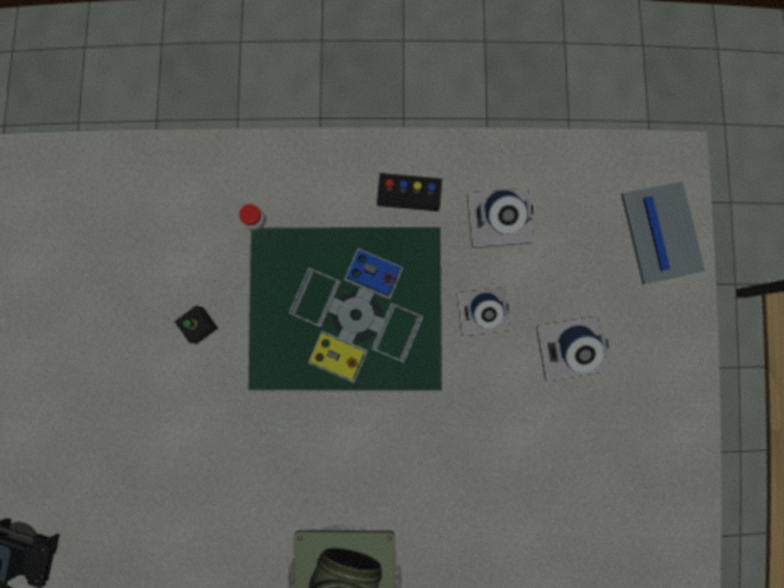

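View pics/scene.png

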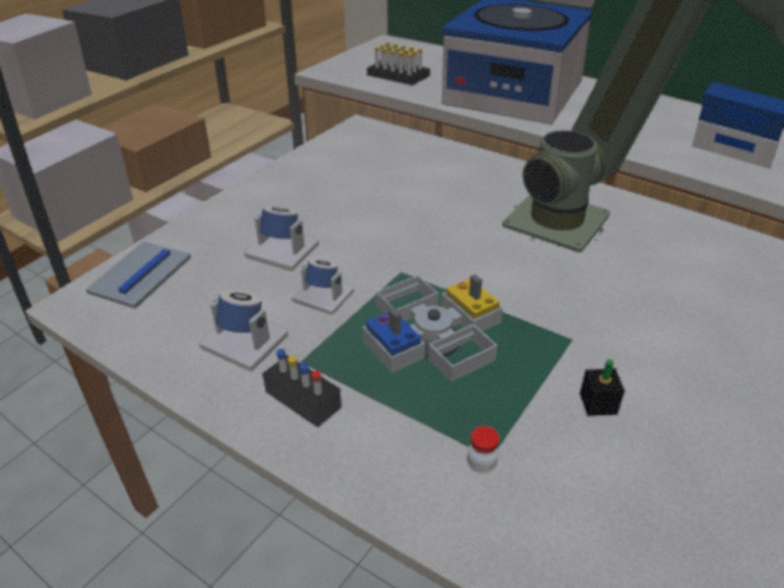

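The top view shows the yellow insert at (241,255), its red-ringed hole at about (251,259), and the pin in its block at (135,231)/(140,231). There are three camera look-alikes, at top-view pixels (361,151), (348,222) and (415,248). The one at (348,222) is clearly the smallest, with a 27 px extent against about 30 × 35 for the others, so it fits; I'll confirm it in a close-up crop.

Run:
```python
from h import *
np.set_printoptions(precision=3,suppress=True)
c=read_camera("top")
for n,p,z in(("hub",(356,315),.072),("hole",(352,362.5),.075),("grip",(333,355),.119),("pocket1",(324,343),.075),("pocket2",(318.5,356),.075),("yc",(337.5,356.5),.075),("block",(196.3,324),.06),("pintop",(187,323.5),.103),("pincollar",(190.5,324),.065),
 ("cam",(488.3,314.2),.08),("cam2",(508,215),.1),("cam3",(584,350),.1),("plateTL",(457,291),.005),("plateTR",(506,288),.005),("plateBL",(461,335),.005)):
    print(n,back(c,[np.array(p)/1.4],z)[0])
w=read_camera("wrist");print(np.array(w["mount"]),w["vertical_fov"],w["dist_coeffs"])
print(manip.observe()["time"],manip.observe()["tcp_rot"])
for s in (1.4,):
  save(c,"crop.png",8,(320,130,115,135//2+5)) if 0 else None
```

```text
hub [ 0.539 -0.029  0.072]
hole [ 0.446 -0.021  0.075]
grip [0.461 0.013 0.119]
pocket1 [0.484 0.034 0.075]
pocket2 [0.458 0.045 0.075]
yc [0.457 0.007 0.075]
block [0.521 0.293 0.06 ]
pintop [0.52  0.299 0.103]
pincollar [0.521 0.303 0.065]
cam [ 0.54  -0.289  0.08 ]
cam2 [ 0.734 -0.329  0.1  ]
cam3 [ 0.468 -0.474  0.1  ]
plateTL [ 0.592 -0.236  0.005]
plateTR [ 0.598 -0.338  0.005]
plateBL [ 0.501 -0.243  0.005]
[[-0.    -0.967 -0.256  0.072]
 [ 1.    -0.001  0.001  0.   ]
 [-0.001 -0.256  0.967 -0.159]
 [ 0.     0.     0.     1.   ]] 65.50251785354655 [-0.024  0.     0.     0.     0.   ]
1.2 [[-0.973  0.229  0.   ]
 [ 0.229  0.973  0.   ]
 [-0.     0.    -1.   ]]
```

```bash
cat >> h.py <<'E'
def down(yaw):
    a=np.radians(yaw); x=np.array([np.cos(a),np.sin(a),0]); z=np.array([0,0,-1.])
    return np.c_[x,np.cross(z,x),z]
def wrist():
    st=manip.observe(); return st,read_camera("wrist")
np.set_printoptions(precision=4,suppress=True)
E
python3 - <<'E'
from h import *
for yaw in(-113.7,66.3):
    for p in((.521,.297,.2),(.446,-.021,.15),(.461,.013,.2),(.461,.013,.097)):
        q=manip.inverse_kinematics(p,down(yaw)); print(yaw,p,q)
q=manip.inverse_kinematics((.521,.297,.2),down(-113.7))
yaw=-113.7 if q is not None else 66.3
manip.reach((.521,.297,.2),down(yaw)); 
st,w=wrist()
print(yaw,st["time"],st["tool_pos"])
print("proj pintop",proj(w,[.521,.297,.103],st))
for q in("pin","block"):
    for d in trace(q,"wrist"): print(q,d["conf"],d["extent"],np.array(np.nonzero(d["mask"])[::-1]).mean(1))
save(w,"w1.png",1.3)
E
```

```text
-113.7 (0.521, 0.297, 0.2) [  28.5869   21.4512   88.5699   -0.       69.9789 -127.7131]
-113.7 (0.446, -0.021, 0.15) None
-113.7 (0.461, 0.013, 0.2) None
-113.7 (0.461, 0.013, 0.097) None
66.3 (0.521, 0.297, 0.2) [28.5869 21.4512 88.5699 -0.     69.9789 52.2869]
66.3 (0.446, -0.021, 0.15) [ -4.1717  10.6703 112.1518  -0.      57.1778  19.5283]
66.3 (0.461, 0.013, 0.2) [  0.1864   9.1596 105.9686  -0.      64.8718  23.8864]
66.3 (0.461, 0.013, 0.097) [  0.1864  15.5904 114.659   -0.      49.7506  23.8864]
-113.7 3.1083 [0.5207 0.2975 0.2001]
proj pintop [[281.0335 214.8133]]
pin 0.81 [267.3, 199.3, 28.4, 33.1] [280.9507 213.8146]
block 0.86 [243.3, 164.6, 76.7, 83.3] [281.9314 203.1259]
```

View pics/w1.png

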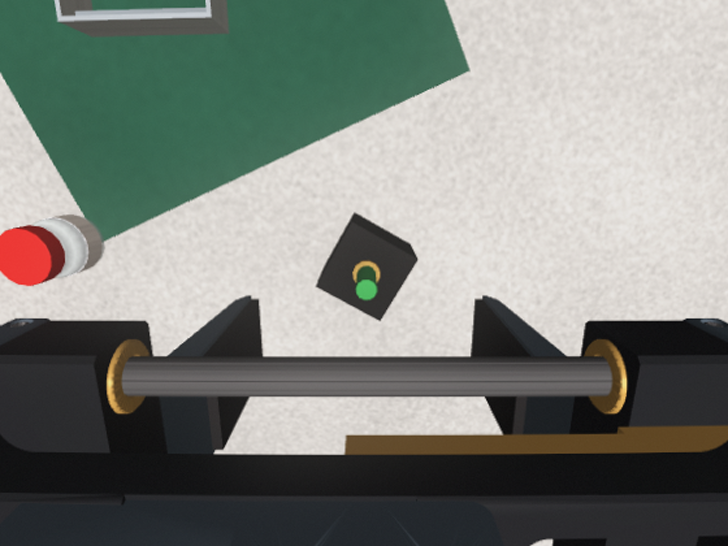

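The wrist view shows the pin top at (281.5,222.3) and the collar at about (281.5,210), upright, with the fingers clear on both sides. I'll rotate to yaw 66° (reachable at the insert), measure once more and grasp.

Run:
```python
from h import *
st,w=wrist()
print(back(w,[(281.5,222.3)],.103,st),back(w,[(281.5,210)],.065,st))
p=back(w,[(281.5,222.3)],.103,st)[0]
manip.reach((p[0],p[1],.2),down(66.3))
st,w=wrist()
hsv=cv2.cvtColor(w["image"],cv2.COLOR_RGB2HSV)
m=((hsv[...,0]>50)&(hsv[...,0]<70)&(hsv[...,1]>140)&(hsv[...,2]>120)).astype(np.uint8)
n,l,s,ce=cv2.connectedComponentsWithStats(m)
for i in range(1,n):
    if s[i,4]>40: print(s[i],ce[i],back(w,[ce[i]],.103,st))
for d in trace("pin","wrist"): print(d["conf"],d["extent"])
print(manip.observe()["time"],p)
```

```text
[[0.5232 0.3031 0.103 ]] [[0.5231 0.3026 0.065 ]]
[280 211  10  12  58] [285.1552 217.6207] [[0.5251 0.3009 0.103 ]]
0.95 [267.2, 189.3, 29.3, 34.4]
6.0667 [0.5232 0.3031 0.103 ]
```

Run:
```python
from h import *
st,w=wrist()
p2=back(w,[(281.8,215.3)],.103,st)[0]; print(p2)
p=(p2+[.5232,.3031,.103])/2
R=down(66.3)
manip.move_l((p[0],p[1],.2),R) if 0 else None
manip.move_l((p[0],p[1],.125),R,velocity=.15)
manip.move_l((p[0],p[1],.079),R,velocity=.08,contact_N=8)
eoat.gripper_close(25)
st=manip.observe(); print(st["tool_pos"],st["grip_width"],st["force"],st["time"])
manip.move_l((p[0],p[1],.19),velocity=.12)
st=manip.observe(); print(st["tool_pos"],st["grip_width"],st["force"],st["time"])
```

```text
[0.5233 0.3038 0.103 ]
[0.5233 0.3034 0.0789] 0.013601279366691109 [-0.7971  0.3695 -0.5639] 8.6583
[0.5228 0.3031 0.1891] 0.01343573747357859 [ 0.2132  0.2601 -1.0778] 9.7333
```

Run:
```python
from h import *
R=down(66.3)
hole=np.array([.446,-.021,0]); p=hole+.05*R[:,0]
manip.reach((p[0],p[1],.205),R)
st,w=wrist(); print(st["tool_pos"],st["time"],proj(w,[[.446,-.021,.075],[.461,.013,.119]],st))
for q in("insert","insert_hole","insert_grip","pin"):
    for d in trace(q,"wrist"): print(q,d["conf"],d["extent"])
save(w,"w2.png",1.4)
```

```text
[0.4667 0.0254 0.205 ] 10.8333 [[281.6105 258.2917]
 [281.7117 236.5734]]
insert 0.98 [247.6, 167.4, 66.6, 69.2]
insert_hole 0.63 [248.6, 165.2, 63.6, 73.9]
insert_grip 0.64 [247.7, 170.2, 63.7, 75.2]
pin 0.62 [267.3, 222.8, 31.6, 50.7]
pin 0.28 [425.3, 412.6, 60.3, 7.4]
```

View pics/w2.png

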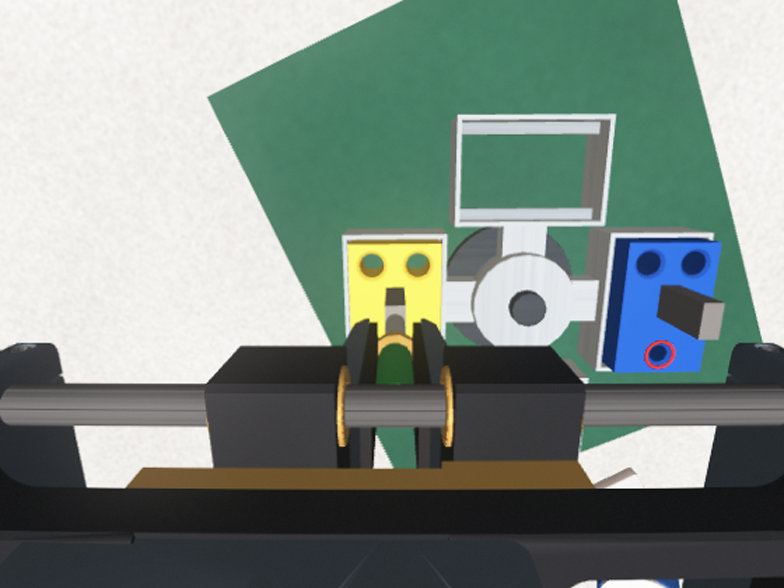

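The view shows the yellow pockets at (265.7,189.3) and (298.6,189.3) with the grey blade between them. The drain hole is hidden behind the gripper, so I compute it from the pockets and then shift for a direct look.

Run:
```python
from h import *
R=down(66.3)
st,w=wrist()
P=back(w,[(265.7,189.3),(298.6,189.3)],.075,st); print(P, np.linalg.norm(P[0]-P[1]))
d=P[1]-P[0]; print("y-dir",np.degrees(np.arctan2(d[1],d[0])))
m=P.mean(0); x=-R[:,0]; hole=m+.063*x; print("hole",hole,"centre",m+.031*x)
p=hole-.045*R[:,0]
manip.move_l((p[0],p[1],.205),R)
st,w=wrist(); print(st["tool_pos"],st["time"],proj(w,hole,st))
save(w,"w3.png",3,(200,130,200,160))
```

```text
[[0.4594 0.046  0.075 ]
 [0.4865 0.0342 0.075 ]] 0.029615558816449623
y-dir -23.643705126726093
hole [ 0.4476 -0.0176  0.075 ] centre [0.4605 0.0117 0.075 ]
[ 0.4298 -0.0586  0.2051] 11.8917 [[281.6724 157.1412]]
```

View pics/w3.png

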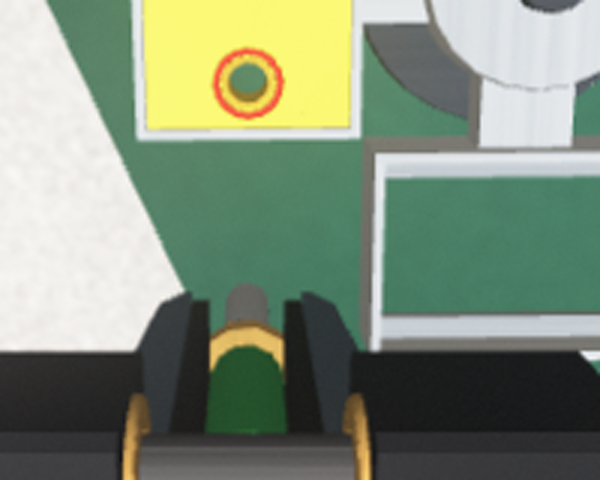

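Hole ring seen at (282.8,157.7), within about 1 px of the prediction; the pin is in the same image column. Inserting.

Run:
```python
from h import *
R=down(66.3)
st,w=wrist()
hole=back(w,[(282.8,157.7)],.075,st)[0]; print("hole",hole)
tp=np.array(st["tool_pos"]); print("tip pred",proj(w,[tp-[0,0,.067]-s*R[:,0]*.0025 for s in(1,0,-1)],st))
manip.move_l((hole[0],hole[1],.205),R)
manip.move_l((hole[0],hole[1],.155),R,velocity=.12)
hit=manip.move_l((hole[0],hole[1],.093),R,velocity=.035,contact_N=8)
st=manip.observe(); print(hit,st["tool_pos"],st["force"],st["moment"],st["time"])
```

```text
hole [ 0.4484 -0.0182  0.075 ]
tip pred [[282.0124 230.6211]
 [282.0127 227.3454]
 [282.013  224.0519]]
True [ 0.4483 -0.0182  0.0939] [0.2298 0.6822 4.3315] [-0.0662  0.1572 -0.0079] 14.6833
```

Run:
```python
from h import *
R=down(66.3)
eoat.open_gripper()
h=(.4483,-.0182)
manip.move_l((*h,.15),R,velocity=.12)
p=np.array(h)-.03*R[:2,0]
manip.move_l((*p,.2),R)
st,w=wrist(); print(st["tool_pos"],st["time"])
for q in("pin",):
    for d in trace(q,"wrist"): print(q,d["conf"],d["extent"])
print(proj(w,[(*h,.118),(*h,.08)],st))
a=w["image"][90:290,180:380]
np.savez("w4.npz",p=st["tool_pos"],R=st["tcp_rot"])
manip.reach((.52,-.289,.23),down(66.3))
st,w=wrist(); print(st["tool_pos"],st["time"])
for d in trace("camera","wrist"): print("camera",d["conf"],d["extent"])
print(proj(w,[.54,-.289,.08],st))
cv2.imwrite("w5.png",w["image"][:,:,::-1])
b=w["image"][110:310,180:380]
cv2.imwrite("pics/w45.png",cv2.resize(np.hstack([a,b])[:,:,::-1],None,fx=2,fy=2,interpolation=cv2.INTER_CUBIC))
```

```text
[ 0.4358 -0.0456  0.1992] 17.0833
pin 0.68 [272.5, 162.6, 23.8, 30.8]
[[282.7503 182.9804]
 [282.6564 175.3835]]
[ 0.5197 -0.2876  0.2296] 18.2
camera 0.79 [275.4, 148.2, 68.7, 70.7]
camera 0.68 [470.3, 95.2, 89.0, 94.3]
camera 0.66 [304.0, 316.6, 33.6, 14.6]
[[301.9558 194.732 ]]
```

View pics/w45.png

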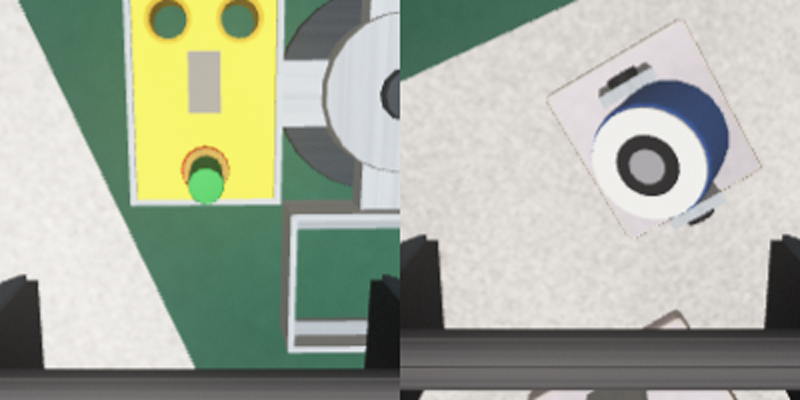

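Left half: the pin stands fully home, its collar on the red ring. Right half: the close-up at (304,193) confirms the smallest camera head (white ring, dark lens, blue body) with its plate corners. Now I fit its position and azimuth.

Run:
```python
from h import *
from scipy.optimize import least_squares
st,w=wrist(); im=w["image"]
f=lambda p:(np.array(p)-[400,0])/2+[180,110]
C=back(w,f([(548,98),(683,19),(762,166),(635,237)]),.008,st)
for i in range(4):
    d=C[(i+1)%4]-C[i]; print("edge",np.linalg.norm(d).round(4),np.degrees(np.arctan2(d[1],d[0]))%90)
print("plate centre",C.mean(0))
T=back(w,f([(625,80),(702,214)]),.06,st); d=T[1]-T[0]; print("trunnion az",np.degrees(np.arctan2(d[1],d[0])),T.mean(0))
print("lens@.08",back(w,f([(648,166)]),.08,st))
# ring/lens fits: white = bright unsaturated within; dark ring
hsv=cv2.cvtColor(im,cv2.COLOR_RGB2HSV)
cx,cy=304,193
dark=(hsv[...,2]<100).astype(np.uint8); 
n,l,s,ce=cv2.connectedComponentsWithStats(dark)
roi=l[175:212,286:322]; k=[i for i in np.unique(roi) if i and s[i,4]>60 and s[i,4]<1500]; print([(s[i].tolist(),ce[i]) for i in k])
white=((hsv[...,2]>228)&(hsv[...,1]<20)).astype(np.uint8)
n,l,s,ce=cv2.connectedComponentsWithStats(white); i=1+np.argmax(s[1:,4]); print("white",s[i],ce[i])
def fit(mask,nm):
    c=max(cv2.findContours(mask,cv2.RETR_EXTERNAL,cv2.CHAIN_APPROX_NONE)[0],key=cv2.contourArea).reshape(-1,2).astype(float)
    print(nm,"ellipse",cv2.fitEllipse(c.astype(np.float32)))
    def pts(p,t):
        a=p[2];z=np.array([np.sin(np.radians(25))*np.cos(a),np.sin(np.radians(25))*np.sin(a),np.cos(np.radians(25))])
        u=np.cross(z,[0,0,1.]);u/=np.linalg.norm(u);v=np.cross(z,u)
        return np.array([p[0],p[1],.08])+p[3]*(np.cos(t)[:,None]*u+np.sin(t)[:,None]*v)
    t=np.linspace(0,2*np.pi,180,endpoint=False)
    from scipy.spatial import cKDTree
    r=lambda p:cKDTree(proj(w,pts(p,t),st)).query(c)[0]
    for a0 in(np.pi,np.pi+.4,np.pi-.4):
        s=least_squares(r,[.54,-.289,a0,.03],x_scale=[.01,.01,.3,.01],loss="soft_l1",diff_step=1e-4); print(nm,s.x[:2],np.degrees(s.x[2]),s.x[3],s.cost)
fit((l==i).astype(np.uint8),"white")
if k:
    n,l2,_,_=cv2.connectedComponentsWithStats(dark); fit((l2==k[0]).astype(np.uint8),"dark")
```

```text
edge 0.0888 6.276063034790055
edge 0.098 6.831614430517192
edge 0.0873 6.911566518648158
edge 0.099 7.719688549250634
plate centre [ 0.5541 -0.2871  0.008 ]
trunnion az -83.03484854135607 [ 0.5535 -0.2874  0.06  ]
lens@.08 [[ 0.5427 -0.288   0.08  ]]
[([289, 178, 30, 30, 457], array([303.7899, 192.3939]))]
white [ 478  107   82   84 3529] [519.6231 148.7965]
white ellipse ((522.7315063476562, 149.3330841064453), (80.20259857177734, 91.09263610839844), 46.33179473876953)
white [ 0.9783 -0.365 ] 118.81863621269157 0.4471375139579889 5679.388913945215
white [ 1.0152 -0.378 ] 485.57281222195326 0.4394785042549144 8745.393822754631
white [ 0.9755 -0.3695] -132.11723629927025 0.44484782515514465 10620.939653857047
dark ellipse ((303.4221496582031, 192.6873779296875), (27.38572883605957, 31.199108123779297), 129.1986083984375)
dark [ 0.5419 -0.2876] 183.60453602559988 -0.015078414422551322 3.5570348412218697
dark [ 0.542  -0.2877] 197.07330236478313 -0.015238208657968903 6.504131351125684
dark [ 0.542  -0.2876] 167.31426202365225 -0.0148697549064693 7.973188689244359
```

Run:
```python
from h import *
w=read_camera("wrist"); d=np.load("w4.npz"); s4=dict(tool_pos=d["p"],tcp_rot=d["R"])
g=back(w,[(282,131)],.119,s4)[0]; pk=back(w,[(264,99),(300,99)],.075,s4); 
x=-down(66.3)[:,0]
print("grip",g,"from pockets",pk.mean(0)+.025*x,"from pin",np.array([.4483,-.0182,0])-.038*x)
G=(g[:2]*1+(pk.mean(0)+.025*x)[:2]+(np.array([.4483,-.0182,0])-.038*x)[:2])/3; print(G)
lens=np.array([.5423,-.2878,.08]); t=np.radians(25);a=np.radians(187)
z=np.array([np.sin(t)*np.cos(a),np.sin(t)*np.sin(a),np.cos(t)]); foc=lens+.15*z; print(foc)
R0=down(66.3)
q=manip.observe()["joints"]
for yaw in range(0,181,20):
    h=np.array([np.cos(np.radians(yaw)),np.sin(np.radians(yaw)),0]); tx=h-z*(h@z); tx/=np.linalg.norm(tx)
    R=np.c_[tx,np.cross(-z,tx),-z]
    p=foc+.051*z-(-.006)*tx   # insert x = -tool x
    print(yaw,p,manip.inverse_kinematics(p,R))
R=R0
manip.reach((*G,.16),R)
manip.move_l((*G,.096),R,velocity=.08,contact_N=8)
eoat.gripper_close(55)
st=manip.observe(); print(st["tool_pos"],st["grip_width"],st["force"],st["time"])
```

```text
grip [0.463  0.0165 0.119 ] from pockets [0.463  0.0166 0.075 ] from pin [0.4636 0.0166 0.    ]
[0.4632 0.0166]
[ 0.4794 -0.2955  0.2159]
0 [ 0.4634 -0.2983  0.2647] [-45.3597   6.9823 103.3896  23.7718  56.1205  34.3162]
20 [ 0.463  -0.296   0.2646] [-45.1947   6.8135 103.5981  23.7449  56.0218  12.4609]
40 [ 0.4619 -0.2941  0.2642] [-45.123    6.6355 103.8678  23.7534  55.9108  -8.8414]
60 [ 0.4604 -0.2929  0.2636] [-45.145    6.4773 104.1488  23.792   55.8068 -28.9695]
80 [ 0.4587 -0.2922  0.2628] [-45.2435   6.3544 104.4063  23.8515  55.7209 -47.9811]
100 [ 0.457  -0.2922  0.262 ] [-45.4008   6.2723 104.6223  23.9243  55.658  -66.4162]
120 [ 0.4554 -0.2928  0.2613] [-45.6048   6.2351 104.7849  24.0052  55.6208 -85.0113]
140 [ 0.4539 -0.294   0.2605] [ -45.844     6.2489  104.8782   24.0885   55.6139 -104.472 ]
160 [ 0.4529 -0.2958  0.26  ] [ -46.098     6.3215  104.8798   24.1654   55.6431 -125.2233]
180 [ 0.4525 -0.298   0.2597] None
[0.4631 0.0166 0.096 ] 0.011855227837114606 [ 0.1414 -0.6416  0.3102] 21.7417
```

Run:
```python
from h import *
G=(.4632,.0166)
f0=manip.observe()["force"][2]
print(manip.move_l((*G,.15),velocity=.06))
manip.move_l((*G,.23),velocity=.12)
st,w=wrist(); print(st["tool_pos"],st["grip_width"],st["force"],f0,st["moment"],st["time"])
# expected insert points if grip centred
R=np.array(st["tcp_rot"]);tp=np.array(st["tool_pos"])
pt=lambda x,y,z: tp+R@np.array([-(x+.006),y,.051-z])   # insert->world (insert y sign symmetric)
P=[pt(*a) for a in((-.031,.015,.03),(-.031,-.015,.03),(-.045,.03,.03),(-.045,-.03,.03),(-.017,.006,.074),(-.017,-.006,.074))]
im=cv2.resize(w["image"][:,:,::-1],None,fx=1.4,fy=1.4,interpolation=cv2.INTER_CUBIC)
for u in proj(w,P,st): cv2.circle(im,tuple(int(v) for v in u*1.4),2,(255,0,255),-1)
cv2.imwrite("pics/w6.png",cv2.resize(im[150:400,200:600],None,fx=2,fy=2));
```

```text
False
[0.4626 0.0166 0.2292] 0.011783719317137023 [-0.1732 -0.2133 -3.077 ] 0.3102263684840472 [-0.0728  0.0401  0.0276] 23.6083
```

View pics/w6.png

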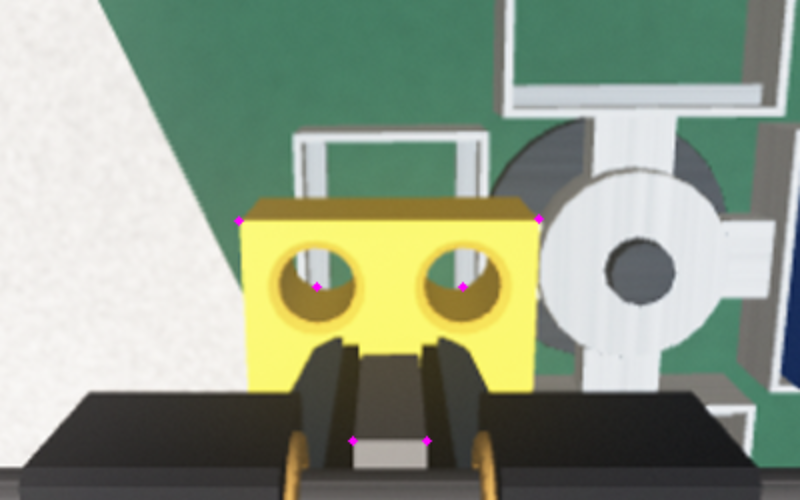

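Yellow insert is in the grip, lifted clear, and the predicted points (magenta) coincide with the corners, pockets and blade top. Going to the inspection pose, then checking with the other cameras.

```bash
cat > fin.py <<'E'
from h import *
lens=np.array([.5423,-.2878,.08]); t=np.radians(25);a=np.radians(187)
z=np.array([np.sin(t)*np.cos(a),np.sin(t)*np.sin(a),np.cos(t)]); foc=lens+.15*z
h=np.array([np.cos(np.radians(8)),np.sin(np.radians(8)),0]); tx=h-z*(h@z); tx/=np.linalg.norm(tx)
R=np.c_[tx,np.cross(-z,tx),-z]; p=foc+.051*z+.006*tx
E
python3 - <<'E'
from fin import *
pre=p+.04*z
manip.reach(pre,R)
manip.move_l(p,R,velocity=.06); manip.dwell(.3)
st=manip.observe(); print(st["tool_pos"]-p,st["tcp_rot"]-R,st["grip_width"],st["time"],st["joints"])
Rr=np.array(st["tcp_rot"]);tp=np.array(st["tool_pos"])
pt=lambda x,y,zz: tp+Rr@np.array([-(x+.006),y,.051-zz])
C=[pt(i*.045,j*.03,k) for k in(0,.03) for i in(1,-1) for j in(1,-1)]+[pt(.032,0,-.018),pt(.032,0,.073),lens]
out=[]
for n in("scene","top"):
    c=read_camera(n); print(n,[(d["conf"],d["extent"]) for d in trace("insert",n)[:2]],[(d["conf"],d["extent"]) for d in trace("pin",n)[:2]])
    u=proj(c,C); print(u[:8].min(0),u[:8].max(0))
    m=u.mean(0).astype(int); x0=np.clip(m[0]-50,0,460);y0=np.clip(m[1]-50,0,320)
    cr=cv2.resize(c["image"][y0:y0+100,x0:x0+100,::-1],None,fx=4,fy=4,interpolation=cv2.INTER_CUBIC)
    for v in u: cv2.circle(cr,tuple(int(q) for q in (v+.5-[x0,y0])*4),2,(255,0,255),-1)
    out.append(cr)
cv2.imwrite("pics/f1.png",np.hstack(out))
st,w=wrist(); save(w,"f2.png",1.4)
E
```

```text
[-0.     -0.0001  0.0003] [[-0.0001 -0.0002  0.0004]
 [ 0.     -0.     -0.0005]
 [ 0.0003  0.0005  0.0002]] 0.011676499992607649 26.0083 [-45.2961   6.8962 103.4488  23.7558  56.0851  25.572 ]
scene [(0.93, [223.1, 112.4, 35.5, 29.4])] []
[221.1792 122.3626] [257.376  138.5439]
top [(0.72, [347.3, 227.2, 29.7, 39.1])] [(0.43, [248.2, 177.9, 37.0, 32.5])]
[346.327  227.5344] [375.4545 269.2515]
```

View pics/f1.png

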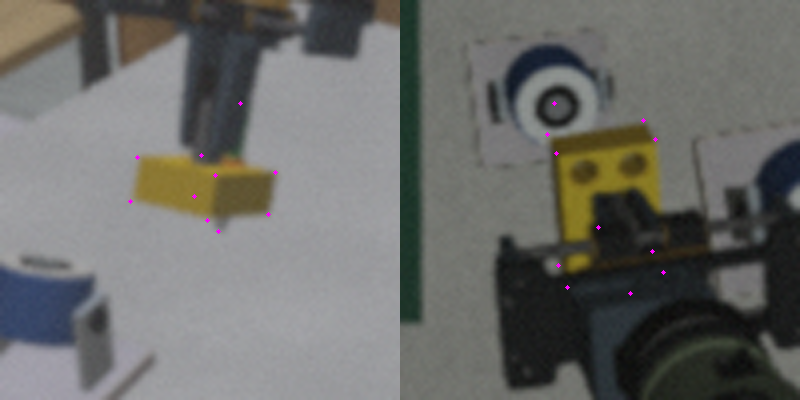

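Run:
```python
from fin import *
st,w=wrist(); Rr=np.array(st["tcp_rot"]);tp=np.array(st["tool_pos"])
pt=lambda x,y,zz: tp+Rr@np.array([-(x+.006),y,.051-zz])
C=[pt(-.045,j*.03,k) for k in(0,.03) for j in(1,-1)]+[pt(-.031,.015,.03),pt(-.031,-.015,.03),pt(-.017,.006,.074),pt(-.017,-.006,.074),lens]
out=[]
for c,s,x0,y0,W,f in((w,st,180,100,200,2),(read_camera("top"),None,325,195,70,400/70)):
    H=int(W*1.0); cr=cv2.resize(c["image"][y0:y0+H,x0:x0+W,::-1],(400,400),interpolation=cv2.INTER_CUBIC)
    u=proj(c,C,s); print(u)
    for v in u: cv2.circle(cr,tuple(int(q) for q in (v+.5-[x0,y0])*f),2,(255,0,255),-1)
    out.append(cr)
cv2.imwrite("pics/f3.png",np.hstack(out)); print(st["force"],st["moment"],st["time"])
```

```text
[[328.4751 176.6667]
 [236.0529 176.7259]
 [335.8516 184.8551]
 [228.7625 184.9217]
 [308.5891 209.0732]
 [256.033  209.103 ]
 [295.6971 263.372 ]
 [269.1232 263.3839]
 [282.1741 195.9726]]
[[370.3142 227.5369]
 [346.2404 231.0506]
 [373.1844 232.2719]
 [348.558  235.8835]
 [367.4278 238.4887]
 [355.1649 240.2946]
 [368.2427 252.0223]
 [363.1901 252.7754]
 [348.2196 223.4794]]
[-0.6212 -0.59   -2.6035] [-0.1021  0.578   0.0279] 26.3583
```

View pics/f3.png

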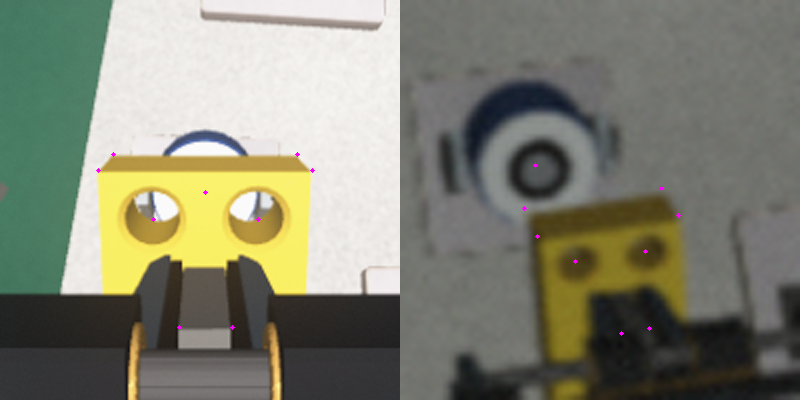

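Left (wrist): the insert corners and pockets match the prediction within 1 px, so nothing has slipped. The camera head sits centred behind the insert, and its stand edges are parallel to it. Right (top): the insert is within 0.5 px, and the lens is about 1 px (2 mm) off, within calibration. The scene view also showed the pin shaft sticking out below and the collar on top. Handing in.

Run:
```python
from fin import *
workorder.close_job(); st=manip.observe(); print(st["time"],st["tool_pos"]-p,st["grip_width"])
```

```text
the job is handed in; nothing more can be done
the job is handed in; nothing more can be done
```

The job is handed in: the check pin is all the way down in the yellow insert's drain hole. The arm is holding the insert, pin still in, in front of the smallest of the three cameras. The last clock reading before hand-in was 26.4 s of the 58 s allowed.

- **Pin:** The push stopped on contact with the collar at the insert's top face (75 mm). A close look afterwards showed the collar on the red ring, and in the final pose the shaft still showed below the insert.
- **Insert pose:** I lifted it by the grey grip blade at 55 N. The arm reached the pose I computed to 0.3 mm. The wrist picture matched the expected corners within about 1 px, so nothing had slipped.
- **Disagreement:** The top camera puts the lens about 2 mm from where the wrist camera measured it. That is about the calibration accuracy, so I did not correct for it, and centring may be off by that much.
- **Not checked:**
    - The camera's leaning direction (187°) comes from its plate and side pivots. Direct fits to the lens outline scattered from 167° to 197°, so I did not use them.
    - The pin was only partly visible in the last pictures, and the networks did not find it there.
    - I took no separate final check on the blue insert, jar or rack; the arm stayed clear of them.

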